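Press a bush home with a ratchet bench press, then free the pawl and wind the ram back

ROBOT

A 7-joint arm with a two-finger parallel gripper is mounted at the origin on a cart in front of the work surface, level with it; the furniture and walls round the work are solid. World frame = base frame: x ahead of the robot, y to its left, z up, the work surface at z = 0. Lengths are in mm, angles in rad, forces in N, time in s.
With the tool pointing down it reaches from about 350 to 900 mm from the base axis. Payload 7.2 kg.
Tool frame: the origin (TCP) lies between the finger pads; the fingertips stand 22 mm ahead of it and the grasp point (between the pads) lies 3 mm ahead of it (arm.finger_overhang is the distance from the TCP to the fingertips, in mm); z points along the fingers, y is the line along which they close (so a half turn about z gives the same grasp; the last joint's range is limited). The gripper opens to 85 mm and grips with 20 to 120 N. Pads are 22 mm wide; open, the fingers measure 114 mm over their backs; the gripper's body (76 mm by 85 mm) begins 54 mm behind the grasp point. The pads swing forward as they close: fully open they stand 13 mm farther back than shut.
Start: joints at [-0.068, 0.411, -0.013, 1.596, 0.006, 1.134, -0.082], TCP at [625.003, -0.011, 228.897] pointing down, gripper open.
Joint ranges: [-2.95, 2.95], [-0.29, 1.99], [-1.47, 1.44], [0.14, 2.54], [-1.03, 4.17], [0.13, 1.85], [-2.86, 2.86]. Speed limits (rad/s): [2.39, 2.39, 3.01, 3.01, 3.14, 3.14, 3.14].

INTERFACE

Orientations are given as [roll, pitch, yaw] about the fixed x, y, z axes, in that order (R = Rz(yaw) Ry(pitch) Rx(roll)).
In Python, from plant import arm gives the robot as it stands.
- The arm moves only by the tool drive_tool, never from a script. Its argument "motion" is one flat list of numbers, 5 for each row, row after row: the shift along the world's x, y, z in mm, then the turn about the world's z in rad, then the closure, from 0 (fully open) to 1 (shut). In form: [tx, ty, tz, turn, gripper, tx, ty, tz, turn, gripper, ...]. A call has 1 to 5 rows; each row is the pose to reach, as a shift and turn from the pose commanded when the call began; what a row does not reach only later rows make up. A row lasts 1/8 s, in which the tool goes at most 62.5 mm and 10.7 degrees, less where a joint would pass 70% of its speed; a pose out of reach is approached as far as the arm can. A call with a gripper value outside its range is refused whole. The fingers move at their own pace and stop on an object; "force" is the grip in N (left out, the last holds). Time passes only in rows, so rows that repeat a pose let the fingers close. It gives the time, the measured TCP pose, the force, the opening and the grip force at its end, in the units of the state.
- arm.observe(): the state, without advancing time (a new reading comes with each control period).
- arm.get_image(name): name is "scene" or "side" or "wrist"; returns the picture (480x640x3 uint8, red, green, blue); there is no depth.
- arm.camera_params(name): a dict with "camera_matrix" (3x3 intrinsics, pixels), "rvec" (rotation vector, rad) and "tvec" (3), from world to camera coordinates, as OpenCV has them; the wrist camera has in their place "T_tool_cam" (4x4, takes a point from camera to tool coordinates, whose origin is the TCP and whose axes are the flange's). Camera axes: x right, y down, z forward; pixel columns grow to the right and rows downward; lengths in mm; the calibration is good to about 2 mm. A picture is of the moment at which its call begins: read the wrist's pose just before it. camera_params takes no time and is no camera call.
- arm.close_job(): hands the job in; it is judged then, once.
Trained networks look in the newest picture that a camera, given by its name, has taken for a name from the list of things; names that differ only in an ending like _2 or _b are one class to them, and where a whole thing is asked for, a point or a joint stands for the part that bears it (a point fixed in the world has none). Each returns a list of dicts, best first, with "conf" (0 to 1); they miss things now and then, are a little off and sometimes report something else, mostly with a low value. They report only what shows in the picture. A call takes as long as a camera call.
- arm.trace(camera, thing): "pixels" (480x640 bool, what is visible of it) and "rect" ([left, top, right, bottom] in pixels, round what is visible of it).
The state is a dict: "time": time; "joint_positions": joint angles; "dq": joint speeds; "effort": joint torques, N m; "position": TCP position; "orientation": TCP orientation; "contact_force": force on the tool from outside, world axes, zero at the start; "torque": the same for the moment, N m; "grip_width": finger opening in mm; "grip_force": force on a finger pad.
Only numpy, scipy, OpenCV 4.12 (cv2) and the standard library are available. Lean on these libraries where they do the work, as an engineer would, in place of code of your own. Each camera call takes 0.05 s, during which the arm holds its last target. There are 200 camera calls.

TASK

Use the small green ratchet press to push the bronze bush fully home in the aluminium bearing block: with the pawl riding on the ratchet wheel, turn the black knob clockwise a grip at a time until you feel the bush bottom firmly on the shoulder hidden in the bore (the ram pushing with about 30 N: at least 20 N, never above 45 N). Then flip the red-balled pawl off the wheel, wind the knob back until the ram is right back at its stop, and let go; leave the pawl thrown off and the oil bottle and tray where they stand.

Things in the scene. Friction and masses are not known exactly. Their poses are not given: they have to be found in the camera images.
- press: Green ratchet press fixed to the bench; base plate 116 mm deep (x -58 to 58), 232 long (y -173 to 59). Origin on the bench below the knob's axis, z up; the ram pushes along -y, to the robot's right. On the case (top z = 47) a steel tooth wheel, 92 mm across, tips z = 61, turns as one with an 18 mm spindle and the knob. Silver bearing block in a nest, x -4 to 40, y near -108 to -138, top z = 52.
- knob (a joint): Round black ribbed knob, 40 mm across, z = 104 to 132 mm, upright axis, free all round. Rad: 0 at the ram's back stop, growing clockwise from above; 1 rad = 12 mm of ram. Clicks every 0.39 rad; let go with the pawl on, it springs back to the last click and is held. Turning takes 0.05 to 0.1 N m, plus 0.12 N m for each 10 N at the nose.
- ram (a joint): Steel bar in the gear case, geared to the knob. Metres: 0 at its back stop, growing as it moves out to the bush. A weak spring pulls it back: with the pawl off and the knob let go it runs back slowly (1 to 2 s) until drag stops it about 10 mm short of the back stop; the rest must be wound by hand, and it stays where it is left.
- nose: Orange elastic pad, 21 mm across, on the ram's front; it alone pushes the bush and gives 1 mm per 30 N. Origin: centre of its back face, at x = 18, y = -80, z = 34 mm of the press with the ram at its back stop; its front is 10 mm further along -y.
- bush (a joint): Plain bronze bush, 24 mm across, 24 long, started in the block's bore. Metres that its front stands proud of the block's face; 0 flush, minus when sunk. Tight fit: moves under about 12 N, stays where left, and stops dead on an unseen shoulder 0 to 5 mm below flush, differing from block to block (16 to 25 mm of ram travel); from there the push climbs 30 N per mm of ram (0.083 rad of knob).
- pawl (a joint): Arm on a level hinge (along the press's x) at the case's front, dropped by its weight into the wheel's teeth; its thumb lever ends in a red ball. Rad: 0 to 0.1 on the wheel (knob turns clockwise only); grows as the ball is pushed to the press's -y, off the wheel. Past about 1.0 it falls over by itself and rests thrown off at 2.1; stays either way. 2 N moves it, up to 10 N if the nose still pushes.
- knob_grip (a point): Point on the knob's axis at the height to grip it: 121 mm above the bench, 11 mm below the knob's top. Fingers reaching no lower than 97 mm clear everything round the knob.
- pawl_ball (a point): Centre of the red ball, 11 mm across, 26 mm from the hinge. Pawl on the wheel: x = -40, y = -41, z = 90 mm of the press; the lever leans 20 degrees to +y. A closed finger fits over the wheel on the ball's +y side, beside the knob, down to the pawl's arm (top z = 70). Pawl off: the arm stands up and away, tip at y = -75, z = 110, clear of the knob.
- pawl_hinge (a point): Centre of the pawl's hinge pin: x = -40, y = -50, z = 66 mm of the press. The arm, 8 mm wide, runs from it 50 mm along +y, over the wheel's rim.
- oil_bottle: Small cream oil bottle with a red spout, 128 mm high, 42 x 52 mm, loose behind the press; origin under its centre. Leave alone.
- part_tray: White open tray, 154 x 104 x 52 mm, with three spare bronze bushes, right of the press; origin under its centre. Leave alone.

How it is judged:
By the outcome, as a careful person would: the job done as asked, in the order asked, and still so for the second after the job is handed in, with the robot touching nothing.
It also fails if it takes over 72 s, if anything falls off the work surface, if the arm or the gripper's body presses on something with over 40 N, if the wrist force passes 120 N, or if a joint passes its speed limit or range.

## Working session

There is one attempt and no reset: what is moved stays moved. The work goes in short steps, Python scripts to look and compute and a tool call to move; the robot and the scene stay as the last step left them, time stands still between calls to the robot, and variables do not carry over. Pictures are saved under pics/ and viewed, at most 10 in all, crops included, and the job is handed in when it is done.

Besides the shell and the picture viewer there is one more tool, called after "Request:" by a JSON object that holds its "name" and its "arguments", one argument or row to a line. drive_tool: Moves the arm, as the interface text tells. Its arguments: {"type":"object","properties":{"motion":{"type":"array"},"force":{"type":"number"}},"required":["motion"]}

```bash
mkdir -p pics
cat > h.py <<'E'
import numpy as np, cv2
from plant import arm
def snap(c,f=None):
    im=arm.get_image(c)
    if f: cv2.imwrite('pics/'+f,im[:,:,::-1])
    return im
def cam(c):
    p=arm.camera_params(c)
    if 'rvec' in p: return p['camera_matrix'],cv2.Rodrigues(np.array(p['rvec'],float))[0],np.array(p['tvec'],float).ravel()
def proj(c,X):
    K,R,t=cam(c); q=(np.array(X)@R.T+t)@np.array(K).T; return q[:,:2]/q[:,2:]
def onz(c,uv,z):
    K,R,t=cam(c); d=R.T@np.linalg.solve(np.array(K),[uv[0],uv[1],1]); o=-R.T@t; return o+d*(z-o[2])/d[2]
E
python3 - <<'E'
from h import *
print(arm.observe())
for c in ['scene','side']:
    snap(c,c+'0.png')
    K,R,t=cam(c); print(c,-R.T@t)
    for n in ['press','knob','pawl_ball','pawl','nose','bush','part_tray','oil_bottle']:
        r=arm.trace(c,n)
        print(n,[(round(x['conf'],2),np.round(x['rect']),np.argwhere(x['pixels']).mean(0)[::-1].round(1)) for x in r[:2]])
E
```

```text
{'time': 0.0, 'joint_positions': array([-0.0681447 ,  0.41191923, -0.01273458,  1.5970227 ,  0.00561892,
        1.13429003, -0.08219047]), 'dq': array([-0.00038847,  0.00051081, -0.00060945,  0.00033587, -0.00121786,
       -0.00113273,  0.00014787]), 'effort': array([-1.18789325e-03, -6.00636005e+01,  6.81361444e-01, -2.99419034e+01,
        1.37590774e-02,  1.04116063e-02,  2.51732433e-05]), 'position': array([ 6.24513989e+02, -6.80923106e-02,  2.28049646e+02]), 'orientation': array([-3.13999377e+00,  1.21500095e-04,  1.57080388e+00]), 'contact_force': array([-0.16557478,  0.62989165, -0.52939052]), 'torque': array([-0.00830076, -0.02419152, -0.03329986]), 'grip_force': 0.0, 'grip_width': 85.36531780645157}
scene [  53.43150468 -658.75568768  522.81804203]
press [(0.59, array([228., 171., 307., 253.]), array([259.5, 214.9]))]
knob [(0.77, array([242., 176., 280., 216.]), array([258.7, 196.7]))]
pawl_ball []
pawl []
nose []
bush []
part_tray [(0.65, array([388., 268., 480., 351.]), array([433.4, 307.4]))]
oil_bottle [(0.71, array([315., 185., 334., 238.]), array([325.1, 213.5]))]
side [1150.34947309   66.44795965  997.80067665]
press [(0.58, array([356., 222., 481., 296.]), array([427.4, 257.6]))]
knob [(0.71, array([427., 220., 476., 278.]), array([452.3, 249.4]))]
pawl_ball [(0.45, array([422., 221., 446., 233.]), array([432.4, 227.7]))]
pawl [(0.63, array([421., 220., 444., 232.]), array([433.3, 227.5]))]
nose [(0.62, array([401., 257., 408., 266.]), array([403.1, 262.3]))]
bush []
part_tray [(0.93, array([154., 225., 213., 306.]), array([182.4, 266.1]))]
oil_bottle [(0.81, array([365., 272., 388., 307.]), array([373.6, 288.9]))]
```

View pics/side0.png

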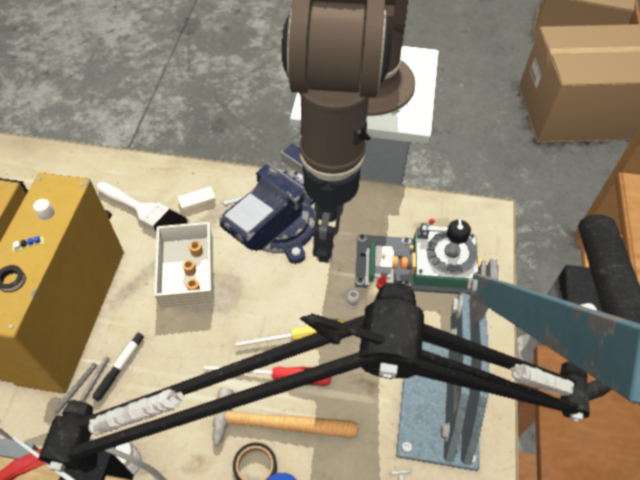

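View pics/scene0.png

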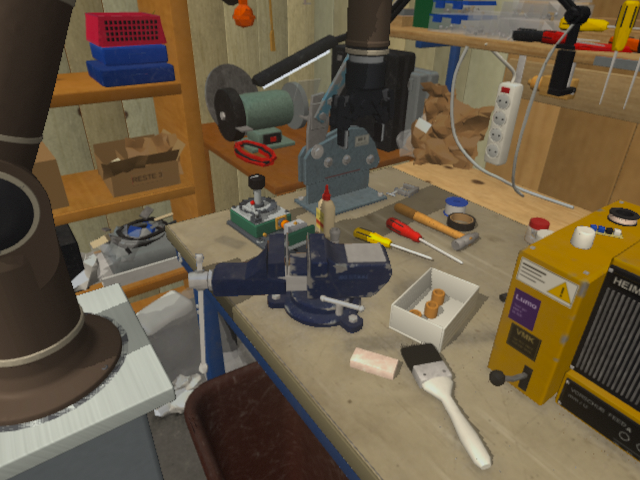

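The side view shows the press with the knob's top at about (459,229), the wheel at (447,250), the red ball at (432,221), and the nose and bush near (400,262). The scene view shows the press left of a vise with the knob at (258,182), and a tall blue shear stands behind it.

Run:
```python
from h import *
k=onz('side',(459,229.5),130); print('knob side',k)
print('scene',onz('scene',(258,181),132))
print('ball',onz('side',(432,221),90))
im=cv2.imread('pics/side0.png')[190:320,330:530]; cv2.imwrite('pics/c1.png',cv2.resize(im,None,fx=4,fy=4,interpolation=cv2.INTER_CUBIC)[:600,:800])
# fit pose: x,y,yaw by base corners later
print(arm.camera_params('wrist'))
```

```text
knob side [494.88649191 210.60803605 130.        ]
scene [478.99188692 178.59423178 132.        ]
ball [453.84780486 167.72418333  90.        ]
{'camera_matrix': array([[348.37763561,   0.        , 317.62470222],
       [  0.        , 348.37763561, 249.10937274],
       [  0.        ,   0.        ,   1.        ]]), 'T_tool_cam': array([[-5.28382120e-04, -9.63214992e-01, -2.68731464e-01,
         6.80021579e+01],
       [ 9.99999759e-01, -6.29710972e-04,  2.90866782e-04,
        -7.57027869e-02],
       [-4.49390396e-04, -2.68731246e-01,  9.63215093e-01,
        -1.45757347e+02],
       [ 0.00000000e+00,  0.00000000e+00,  0.00000000e+00,
         1.00000000e+00]])}
```

View pics/c1.png

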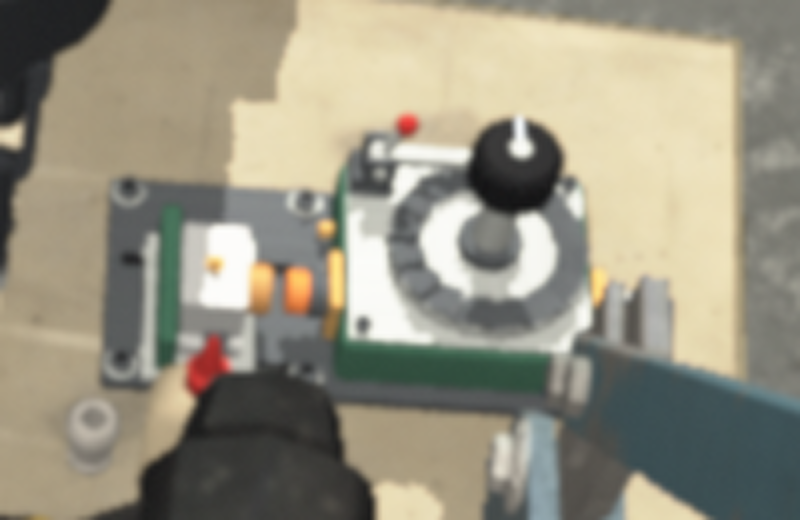

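```bash
cat >> h.py <<'E'
def P(s,X): c,n=np.cos(s[2]),np.sin(s[2]); X=np.array(X,float); return np.c_[s[0]+c*X[:,0]-n*X[:,1],s[1]+n*X[:,0]+c*X[:,1],X[:,2]]
E
python3 - <<'E'
from h import *
from scipy.optimize import least_squares
M=[[0,0,132],[-40,-41,90],[-58,-173,8],[58,-173,8]]
uv=np.array([[459.2,228.5],[431.75,221.25],[357,235],[355.5,285.7]])
f=lambda s:np.r_[(proj('side',P(s,M))-uv).ravel(),(proj('scene',P(s,[[0,0,132]]))-[[258,180]]).ravel()]
r=least_squares(f,[490,200,0]);print(r.x,r.fun.round(1))
r=least_squares(lambda s:f(s)[:8],[490,200,0]);print(r.x,r.fun.round(1))
print(P(r.x,[[0,0,121],[-40,-41,90],[-40,-50,66]]))
E
```

```text
[4.92542651e+02 2.10896588e+02 8.99433442e-02] [ 0.3 -0.7 -0.5  0.8 -0.2 -0.1 -1.3  0.1 -1.4 -4.7]
[4.92125586e+02 2.11690353e+02 9.22170933e-02] [ 0.7 -0.9 -0.1  0.7  0.2 -0.  -0.8  0.2]
[[492.12558578 211.69035292 121.        ]
 [456.07108945 167.18110339  90.        ]
 [456.89986747 158.21934424  66.        ]]
```

Run:
```python
from h import *
a=cv2.imread('pics/scene0.png')[30:270,200:440]; a=cv2.resize(a,(600,600),interpolation=cv2.INTER_CUBIC)
S=[492.3,211.3,.091]
for z in (0,130,250,350):
    for x,y in((0,0),):
        u=proj('scene',P(S,[[x,y,z]]))[0]; v=proj('side',P(S,[[x,y,z]]))[0]; print(z,u,v)
        cv2.circle(a,tuple(((u-[200,30])*2.5).astype(int)),4,(0,0,255),-1)
cv2.imwrite('pics/c2.png',a)
```

```text
0 [259.31868461 225.00420542] [445.96262041 268.06616065]
130 [256.43297893 176.02663128] [459.46173324 228.36116327]
250 [253.43702806 125.17792321] [474.59726916 183.84294778]
350 [250.65199876  77.90907664] [489.81660481 139.07825177]
```

View pics/c2.png

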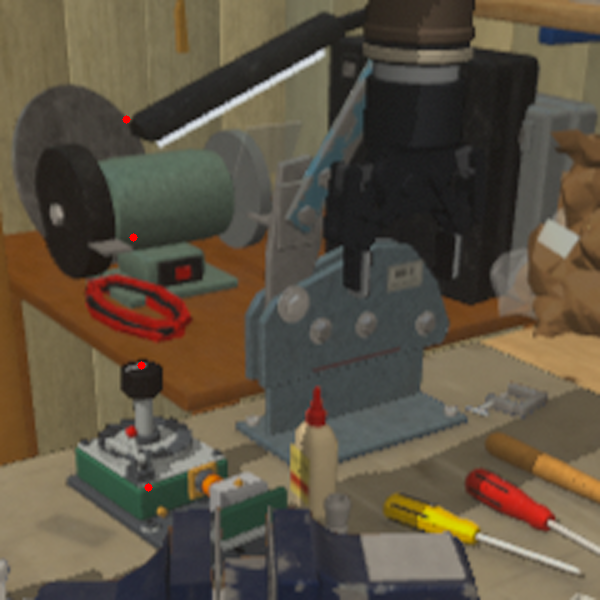

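Run:
```python
from h import *
def tri(a,b):
    L=[]
    for c,uv in(('scene',a),('side',b)):
        K,R,t=cam(c); L.append((np.array(K)@np.c_[R,t],uv))
    X=cv2.triangulatePoints(L[0][0],L[1][0],np.array(L[0][1],float),np.array(L[1][1],float)).ravel();X=X[:3]/X[3]
    return X.round(),proj('scene',[X])[0].round(),proj('side',[X])[0].round()
for a,b in[((256,80),(597,220)),((256,80),(395,290)),((256,80),(620,325)),((256,80),(310,325)),((315,115),(482,288))]: print(a,b,*tri(a,b))
print('shear base',onz('scene',(296,200),0), onz('side',(415,375),0))
snap('wrist','w0.png')
```

```text
(256, 80) (597, 220) [585. 368. 313.] [256.  80.] [597. 220.]
(256, 80) (395, 290) [669. 156. 310.] [333.  94.] [439. 250.]
(256, 80) (620, 325) [680. 432. 261.] [277.  93.] [636. 305.]
(256, 80) (310, 325) [745.  78. 354.] [383.  76.] [378. 272.]
(315, 115) (482, 288) [675. 230. 242.] [317. 116.] [483. 287.]
shear base [646.27525026 284.41210375   0.        ] [719.00483221 170.17874317   0.        ]
```

Request:
{"name": "drive_tool", "arguments": {
  "motion": [-30,40,10,0,0,-60,80,20,0,0,-90,120,20,0,0,-115,150,20,0,0,-115,150,20,0,0]
}}

```text
time: 1.58
position: [508.2, 153.1, 249.3]
orientation: [3.142, -0.001, 1.576]
contact_force: [1.1, -0.3, -0.1]
grip_width: 85.3
grip_force: 0.0
```

```bash
cat >> h.py <<'E'
from scipy.spatial.transform import Rotation as Ro
def wcam():
    o=arm.observe(); p=arm.camera_params('wrist'); T=np.eye(4); T[:3,:3]=Ro.from_euler('xyz',o['orientation']).as_matrix(); T[:3,3]=o['position']
    return np.array(p['camera_matrix']),T@np.array(p['T_tool_cam'])
def wproj(W,X): K,T=W; q=((np.array(X)-T[:3,3])@T[:3,:3])@K.T; return q[:,:2]/q[:,2:]
def wonz(W,uv,z): K,T=W; d=T[:3,:3]@np.linalg.solve(K,[uv[0],uv[1],1]); return T[:3,3]+d*(z-T[2,3])/d[2]
E
python3 - <<'E'
from h import *
W=wcam(); im=snap('wrist'); S=[492.3,211.3,.091]
for n in ['knob','pawl_ball']:
    for x in arm.trace('wrist',n)[:1]: print(n,x['conf'],x['rect'],np.argwhere(x['pixels']).mean(0)[::-1])
im=im[:,:,::-1].copy()
for u in wproj(W,P(S,[[0,0,132],[-40,-41,90],[-58,-173,8],[58,-173,8],[18,-90,34],[58,59,8],[-58,59,8]])): print(u.round(1)); cv2.circle(im,tuple(u.astype(int)),3,(255,0,255),1)
cv2.imwrite('pics/w1.png',im); print(arm.observe()['time'])
E
```

```text
knob 0.55 [253.1, 111.3, 347.7, 213.5] [301.28736559 160.48575269]
pawl_ball 0.84 [252.7, 165.2, 266.9, 227.9] [259.80111266 197.90125174]
[296.3 165.8]
[258.9 215.4]
[269.4 312.1]
[364.8 304.5]
[326.9 246.7]
[353.6  97.6]
[241.8 108. ]
1.725
```

View pics/w1.png

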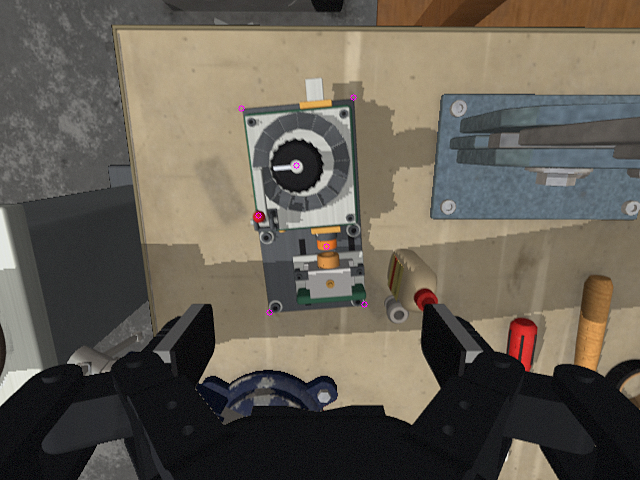

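The wrist view confirms the fit. Projected knob (296,166), ball (259,215) and the base corners all fall on the picture.

Request:
{"name": "drive_tool", "arguments": {
  "motion": [-6,20,0,0.18,0,-12,40,-20,0.36,0,-17,58,-40,0.55,0,-17,59,-60,0.73,0,-17,59,-70,0.9,0]
}}

```text
time: 2.35
position: [493.4, 207.7, 177.5]
orientation: [-3.14, -0.001, 2.475]
contact_force: [0.5, -0.5, 0.2]
grip_width: 85.4
grip_force: 0.0
```

Request:
{"name": "drive_tool", "arguments": {
  "motion": [0,0,-20,0.1,0,0,0,-40,0.2,0,0,0,-40,0.2,0,0,0,-40,0.2,0]
}}

```text
time: 2.85
position: [493.8, 208.5, 139.4]
orientation: [3.141, 0.0, 2.667]
contact_force: [-0.0, 0.2, -0.7]
grip_width: 85.5
grip_force: 0.0
```

Run:
```python
from h import *
o=arm.observe(); W=wcam(); im=snap('wrist','w2.png'); print(o)
for n in ['knob']:
    for x in arm.trace('wrist',n)[:1]: print(n,x['conf'],x['rect'],np.argwhere(x['pixels']).mean(0)[::-1])
print(wproj(W,[[492.3,211.3,132]]))
```

```text
{'time': 2.85, 'joint_positions': array([-0.25151799,  0.37858177, -0.29936994,  1.89529162,  0.14117977,
        0.88751001,  0.47624024]), 'dq': array([-6.18093897e-03, -1.25362615e-02, -5.69277374e-03, -2.45920826e-03,
        4.76860703e-05, -2.47464581e-03,  5.42711117e-03]), 'effort': array([ 1.74488383e-01, -5.14060879e+01, -2.58515663e+00, -2.49162179e+01,
        2.91966170e-02,  1.46860915e-02,  3.42003198e-02]), 'position': array([493.82905392, 208.46876754, 139.38219514]), 'orientation': array([3.14125668e+00, 3.55353016e-04, 2.66728748e+00]), 'contact_force': array([-2.52734675e-04,  1.90698202e-01, -6.92852940e-01]), 'torque': array([-0.03170627,  0.00746452, -0.03678907]), 'grip_force': 0.0, 'grip_width': 85.46148843441011}
knob 0.67 [253.3, 180.9, 387.7, 333.1] [321.92821219 253.38883913]
[[321.59582135 295.12014362]]
```

View pics/w2.png

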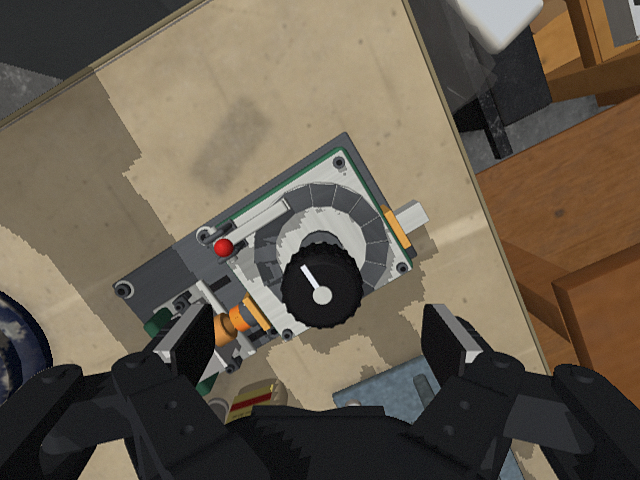

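Request:
{"name": "drive_tool", "arguments": {
  "motion": [-1,2.5,-17,0,0,-1,2.5,-17,0,0.3,-1,2.5,-17,0,1,-1,2.5,-17,0,1,-1,2.5,-17,0,1],
  "force": 60
}}

```text
time: 3.58
position: [492.1, 211.7, 122.5]
orientation: [3.141, 0.0, 2.671]
contact_force: [-1.7, -0.9, 6.3]
grip_width: 36.8
grip_force: 59.5
```

Request:
{"name": "drive_tool", "arguments": {
  "motion": [0,0,0,0,1,0,0,0,0,1]
}}

```text
time: 3.82
position: [492.1, 211.6, 122.5]
orientation: [3.141, 0.0, 2.671]
contact_force: [-1.8, -0.8, 5.6]
grip_width: 36.3
grip_force: 59.5
```

```bash
cat > s.py <<'E'
from h import *
o=arm.observe()
for k in ['time','position','orientation','contact_force','torque','grip_width','grip_force','joint_positions']: print(k,np.round(o[k],3))
E
python3 s.py
```

```text
time 3.825
position [492.13  211.645 122.549]
orientation [3.141 0.    2.671]
contact_force [-1.789 -0.82   5.575]
torque [-0.159  0.479 -0.06 ]
grip_width 36.259
grip_force 59.51
joint_positions [-0.261  0.4   -0.297  1.911  0.152  0.851  0.463]
```

Request:
{"name": "drive_tool", "arguments": {
  "motion": [0,0,0,-0.18,1,0,0,0,-0.36,1,0,0,0,-0.54,1,0,0,0,-0.72,1,0,0,0,-0.9,1]
}}

```text
time: 4.45
position: [492.0, 211.5, 122.5]
orientation: [3.141, 0.0, 1.766]
contact_force: [-3.2, -1.4, 4.9]
grip_width: 36.8
grip_force: 59.5
```

```bash
python3 s.py
```

```text
time 4.45
position [491.955 211.494 122.54 ]
orientation [3.141 0.    1.766]
contact_force [-3.193 -1.397  4.897]
torque [-0.278  0.588  0.254]
grip_width 36.848
grip_force 59.54
joint_positions [-0.421  0.384 -0.096  1.922  0.048  0.838 -0.347]
```

Request:
{"name": "drive_tool", "arguments": {
  "motion": [0,0,0,-0.15,1,0,0,0,-0.3,1,0,0,0,-0.4,1,0,0,0,-0.4,1]
}}

```text
time: 4.95
position: [491.8, 211.5, 122.5]
orientation: [3.141, 0.0, 1.37]
contact_force: [-3.4, -2.4, 6.4]
grip_width: 36.2
grip_force: 59.6
```

```bash
python3 s.py
```

```text
time 4.95
position [491.816 211.496 122.517]
orientation [3.141 0.    1.37 ]
contact_force [-3.447 -2.443  6.401]
torque [-0.316  0.607  0.1  ]
grip_width 36.208
grip_force 59.632
joint_positions [-0.491  0.38  -0.007  1.927  0.004  0.834 -0.701]
```

Request:
{"name": "drive_tool", "arguments": {
  "motion": [0,0,0,-0.03,1,0,0,0,-0.06,1]
}}

```text
time: 5.2
position: [491.8, 211.5, 122.5]
orientation: [3.142, 0.0, 1.31]
contact_force: [-2.0, -1.6, 6.8]
grip_width: 36.4
grip_force: 59.6
```

```bash
cat > t.py <<'E'
from h import *
o=arm.observe(); print(o['time'],'yaw',o['orientation'][2].round(4),'turned',(2.671-o['orientation'][2]).round(3),'F',o['contact_force'].round(1),'T',o['torque'].round(3),'j7eff',o['effort'][6].round(3))
E
python3 t.py
```

```text
5.2 yaw 1.3105 turned 1.361 F [-2.  -1.6  6.8] T [-0.266  0.687  0.313] j7eff 0.116
```

Request:
{"name": "drive_tool", "arguments": {
  "motion": [0,0,0,-0.03,1]
}}

```text
time: 5.32
position: [491.8, 211.5, 122.5]
orientation: [-3.142, 0.0, 1.28]
contact_force: [-3.6, -1.9, 7.5]
grip_width: 36.3
grip_force: 59.6
```

```bash
python3 t.py
```

```text
5.325 yaw 1.2805 turned 1.391 F [-3.6 -1.9  7.5] T [-0.335  0.635  0.26 ] j7eff 0.109
```

Request:
{"name": "drive_tool", "arguments": {
  "motion": [0,0,0,-0.03,1,0,0,0,-0.06,1]
}}

```text
time: 5.58
position: [491.8, 211.5, 122.6]
orientation: [3.142, 0.0, 1.22]
contact_force: [-2.9, -0.5, 6.4]
grip_width: 36.4
grip_force: 59.6
```

```bash
python3 t.py
```

```text
5.575 yaw 1.2205 turned 1.451 F [-2.9 -0.5  6.4] T [-0.313  0.663  0.289] j7eff 0.107
```

Request:
{"name": "drive_tool", "arguments": {
  "motion": [0,0,0,-0.03,1,0,0,0,-0.06,1]
}}

```text
time: 5.82
position: [491.8, 211.5, 122.5]
orientation: [-3.142, 0.0, 1.161]
contact_force: [-3.3, -1.6, 6.6]
grip_width: 36.3
grip_force: 59.6
```

```bash
python3 t.py
```

```text
5.825 yaw 1.1605 turned 1.51 F [-3.3 -1.6  6.6] T [-0.254  0.739  0.273] j7eff 0.107
```

Request:
{"name": "drive_tool", "arguments": {
  "motion": [0,0,0,-0.03,1,0,0,0,-0.06,1]
}}

```text
time: 6.08
position: [491.8, 211.5, 122.5]
orientation: [-3.142, 0.0, 1.1]
contact_force: [-4.4, -2.0, 7.4]
grip_width: 36.3
grip_force: 59.6
```

```bash
python3 t.py
```

```text
6.075 yaw 1.1005 turned 1.571 F [-4.4 -2.   7.4] T [-0.316  0.635  0.193] j7eff 0.105
```

Request:
{"name": "drive_tool", "arguments": {
  "motion": [0,0,0,-0.03,1,0,0,0,-0.06,1]
}}

```text
time: 6.32
position: [491.8, 211.5, 122.5]
orientation: [-3.142, 0.0, 1.041]
contact_force: [-2.6, -1.5, 6.1]
grip_width: 36.5
grip_force: 59.6
```

```bash
python3 t.py
```

```text
6.325 yaw 1.0405 turned 1.63 F [-2.6 -1.5  6.1] T [-0.285  0.689  0.274] j7eff 0.1
```

Request:
{"name": "drive_tool", "arguments": {
  "motion": [0,0,0,-0.03,1,0,0,0,-0.06,1]
}}

```text
time: 6.58
position: [491.7, 211.5, 122.5]
orientation: [-3.141, 0.0, 0.981]
contact_force: [-3.5, -1.5, 7.7]
grip_width: 36.1
grip_force: 59.6
```

```bash
python3 t.py
```

```text
6.575 yaw 0.9806 turned 1.69 F [-3.5 -1.5  7.7] T [-0.273  0.762  0.242] j7eff 0.099
```

Request:
{"name": "drive_tool", "arguments": {
  "motion": [0,0,0,-0.03,1,0,0,0,-0.06,1]
}}

```text
time: 6.82
position: [491.7, 211.6, 122.5]
orientation: [-3.141, 0.0, 0.921]
contact_force: [-3.7, -0.6, 7.4]
grip_width: 36.1
grip_force: 59.7
```

```bash
python3 t.py
python3 - <<'E'
from h import *
im=snap('side'); S=[492.3,211.3,.091]
print([(r['conf'],r['rect']) for n in ('nose','bush') for r in arm.trace('side',n)[:1]])
print(proj('side',P(S,[[18,-90-t,34] for t in (0,10,20)])), )
cv2.imwrite('pics/c3.png',cv2.resize(im[235:295,350:490,::-1],None,fx=5.7,fy=5.7,interpolation=cv2.INTER_CUBIC))
E
```

```text
6.825 yaw 0.9206 turned 1.75 F [-3.7 -0.6  7.4] T [-0.305  0.771  0.372] j7eff 0.032
[(0.21, [392.6, 258.5, 414.0, 267.4])]
[[400.87830411 263.249315  ]
 [395.47744297 262.88412828]
 [390.08042827 262.51920166]]
```

View pics/c3.png

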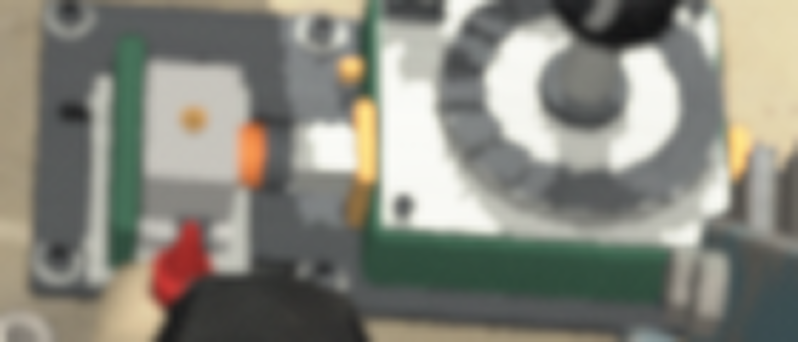

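The crop shows the ram out and the orange nose at the block's face (about 245,155), so the bush is near flush.

Run:
```python
import subprocess
from h import *
T=[]
for i in range(5):
    o=arm.observe(); T.append([o['torque'][2],o['effort'][6],o['orientation'][2]]); arm.get_image('side')
print(np.round(T,3))
```

```text
[[ 0.311 -0.336  0.921]
 [ 0.209 -0.265  0.921]
 [ 0.28  -0.246  0.922]
 [ 0.304 -0.242  0.921]
 [ 0.296 -0.241  0.922]]
```

Request:
{"name": "drive_tool", "arguments": {
  "motion": [0,0,0,-0.02,1]
}}

```text
time: 7.35
position: [491.7, 211.5, 122.5]
orientation: [-3.141, 0.0, 0.901]
contact_force: [-3.6, -1.2, 7.4]
grip_width: 36.2
grip_force: 59.7
```

```bash
python3 t.py
```

```text
7.35 yaw 0.9014 turned 1.77 F [-3.6 -1.2  7.4] T [-0.271  0.739  0.394] j7eff -0.042
```

Request:
{"name": "drive_tool", "arguments": {
  "motion": [0,0,0,-0.02,1]
}}

```text
time: 7.48
position: [491.7, 211.5, 122.5]
orientation: [-3.141, 0.0, 0.881]
contact_force: [-3.9, -0.9, 7.1]
grip_width: 36.2
grip_force: 59.7
```

```bash
python3 t.py
```

```text
7.475 yaw 0.8813 turned 1.79 F [-3.9 -0.9  7.1] T [-0.326  0.769  0.428] j7eff -0.225
```

```bash
cat > a.py <<'E'
from h import *
T=[]
for i in range(6):
    arm.get_image('side'); o=arm.observe(); T.append([o['torque'][2],o['effort'][6],o['orientation'][2]])
print(np.round(T,3)[:,0],np.mean(T,0).round(4))
E
python3 a.py
```

```text
[0.348 0.436 0.434 0.411 0.358 0.396] [ 0.3972 -0.412   0.8815]
```

Request:
{"name": "drive_tool", "arguments": {
  "motion": [0,0,0,-0.02,1]
}}

```text
time: 7.9
position: [491.7, 211.5, 122.5]
orientation: [-3.141, 0.0, 0.862]
contact_force: [-3.3, -1.8, 8.3]
grip_width: 36.2
grip_force: 59.7
```

```bash
python3 t.py; python3 a.py
```

```text
7.9 yaw 0.8618 turned 1.809 F [-3.3 -1.8  8.3] T [-0.268  0.723  0.553] j7eff -0.184
[0.479 0.445 0.493 0.472 0.436 0.39 ] [ 0.4524 -0.4764  0.8617]
```

The hold torque climbed from 0.28 to 0.45 N m over the last 0.06 rad, which puts the nose at about 30 N. The bush has bottomed, so I'll let go and rise.

Request:
{"name": "drive_tool", "arguments": {
  "motion": [0,0,0,0,0.3,0,0,0,0,0,0,0,0,0,0,0,0,30,0,0,0,0,60,0,0],
  "force": 25
}}

```text
time: 8.82
position: [491.8, 211.4, 182.3]
orientation: [-3.141, 0.001, 0.861]
contact_force: [0.2, 0.4, 0.9]
grip_width: 85.3
grip_force: 0.0
```

Request:
{"name": "drive_tool", "arguments": {
  "motion": [-10,-12,0,0.18,0.3,-20,-25,0,0.36,0.6,-36,-44.5,0,0.54,0.6,-36,-44.5,0,0.72,0.6,-36,-44.5,0,0.8,0.6]
}}

```text
time: 9.45
position: [456.0, 166.7, 182.1]
orientation: [3.141, -0.0, 1.664]
contact_force: [-0.2, 0.3, 0.4]
grip_width: 34.4
grip_force: 0.0
```

```bash
python3 s.py
python3 - <<'E'
from h import *
W=wcam(); im=snap('wrist','w3.png')
for n in ['pawl_ball','pawl']:
    for x in arm.trace('wrist',n)[:1]: print(n,x['conf'],x['rect'],np.argwhere(x['pixels']).mean(0)[::-1])
print(wproj(W,P([492.3,211.3,.091],[[-40,-41,90],[0,0,132]])))
E
```

```text
time 9.45
position [456.045 166.682 182.072]
orientation [ 3.141 -0.     1.664]
contact_force [-0.172  0.258  0.355]
torque [-0.045 -0.003  0.033]
grip_width 34.358
grip_force 0.0
joint_positions [-0.441  0.226 -0.01   1.982  0.003  0.933 -0.36 ]
pawl_ball 0.73 [312.5, 126.2, 431.1, 248.6] [370.76435462 184.94230593]
pawl 0.83 [309.1, 189.9, 325.2, 261.8] [317.03198032 225.92865929]
[[317.80109989 251.1769139 ]
 [389.18371219 201.66494839]]
```

View pics/w3.png

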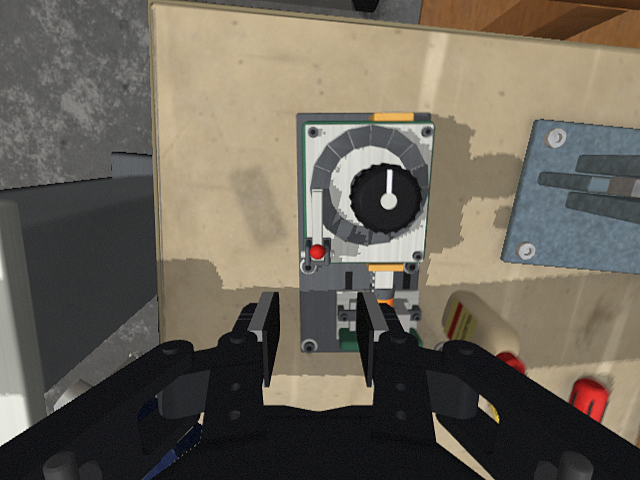

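The ball is at (317,252), centred between the fingers. The knob mark has turned from -x to +y and stays held by the pawl. Next I'll pinch the ball.

Request:
{"name": "drive_tool", "arguments": {
  "motion": [0.3,0.3,-45,0,0.6,0.3,0.3,-80,0,0.6,0.3,0.3,-80,0,1,0.3,0.3,-80,0,1,0.3,0.3,-80,0,1],
  "force": 25
}}

```text
time: 10.22
position: [457.3, 167.7, 103.4]
orientation: [3.139, -0.001, 1.66]
contact_force: [-0.6, 0.2, -0.1]
grip_width: -0.5
grip_force: 0.0
```

Request:
{"name": "drive_tool", "arguments": {
  "motion": [0,0,0,0,1]
}}

```text
time: 10.35
position: [457.0, 167.6, 103.0]
orientation: [3.14, -0.001, 1.661]
contact_force: [0.2, -0.0, -0.5]
grip_width: 0.2
grip_force: 0.0
```

Run:
```python
from h import *
a=snap('side')[190:310,340:500]; b=snap('scene')[120:260,190:350]
for c in('side','scene','wrist'):
    if c=='wrist': snap(c)
    print(c,[(n,x['conf'],x['rect']) for n in('pawl_ball','pawl') for x in arm.trace(c,n)[:1]])
a=cv2.resize(a,(600,450),interpolation=cv2.INTER_CUBIC)[:, :400]; b=cv2.resize(b,(514,450),interpolation=cv2.INTER_CUBIC)[:,60:460]
cv2.imwrite('pics/d1.png',np.hstack([a,b])[:,:,::-1])
print(proj('side',P([492.3,211.3,.091],[[-40,-41,90],[-40,-75.6,61]])))
```

```text
side [('pawl_ball', 0.6, [423.0, 220.5, 446.6, 233.3]), ('pawl', 0.41, [422.7, 221.5, 444.2, 230.7])]
scene [('pawl_ball', 0.62, [241.8, 198.1, 257.8, 216.6]), ('pawl', 0.62, [244.7, 201.1, 257.8, 211.9])]
wrist [('pawl_ball', 0.81, [305.9, 201.5, 324.2, 290.4]), ('pawl', 0.72, [306.0, 205.2, 328.0, 288.7])]
[[431.4294859  221.95054692]
 [410.35421159 229.93515903]]
```

View pics/d1.png

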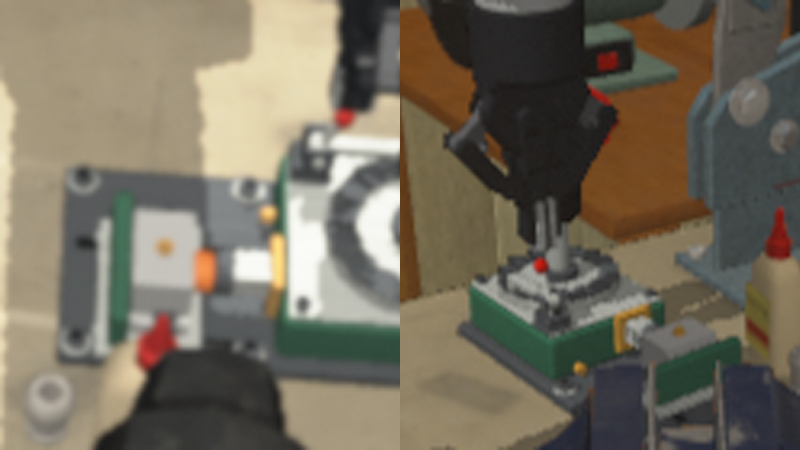

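Run:
```python
from h import *
W=wcam(); S=[492.3,211.3,.091]
def red(im):
    h=cv2.cvtColor(im,cv2.COLOR_RGB2HSV); m=((h[...,0]<6)|(h[...,0]>174))&(h[...,1]>170)&(h[...,2]>110)
    n,l,s,c=cv2.connectedComponentsWithStats(m.astype(np.uint8)); return [(c[i].round(1),s[i]) for i in range(1,n) if s[i,4]>8]
w=snap('wrist','w4.png')
for c,im in(('wrist',w),('side',snap('side')),('scene',snap('scene'))):
    print(c,red(im)[:8])
th=np.array([0,.2,.4,.6]); B=P(S,np.c_[-40+0*th,-50+26*np.sin(.349-th),66+26*np.cos(.349-th)])
for f in (lambda X:wproj(W,X),lambda X:proj('side',X),lambda X:proj('scene',X)): print(f(B).round(1).tolist())
print('tip z81,95',wproj(W,[[456,167,81],[456,167,95]]), proj('scene',[[456,167,81],[456,167,95]]))
```

```text
wrist [(array([313.7, 289.5]), array([310, 289,   8,   2,  15], dtype=int32))]
side [(array([381.1, 281.3]), array([378, 275,   8,  13,  52], dtype=int32)), (array([284.7, 371.9]), array([273, 368,  30,  11, 199], dtype=int32)), (array([323.1, 381.1]), array([314, 377,  16,   8,  69], dtype=int32)), (array([ 18.4, 468.4]), array([  0, 456,  43,  24, 437], dtype=int32))]
scene [(array([119.5,  27.9]), array([  86,   12,   81,   35, 1468], dtype=int32)), (array([115.2,  24.8]), array([111,  22,   9,   6,  17], dtype=int32)), (array([127.2,  27.7]), array([126,  24,   4,   8,  11], dtype=int32)), (array([118.9,  33.6]), array([118,  29,   4,  10,  15], dtype=int32)), (array([552.8,  34.8]), array([543,  31,  20,  10, 120], dtype=int32)), (array([564.1,  38.1]), array([562,  35,   5,   6,  11], dtype=int32)), (array([592.5,  47. ]), array([574,  43,  38,   8, 209], dtype=int32)), (array([626.7,  49.1]), array([622,  46,  10,   6,  37], dtype=int32))]
[[317.5, 297.8], [317.5, 308.4], [317.5, 318.3], [317.5, 327.0]]
[[431.4, 221.8], [428.8, 221.2], [425.9, 220.9], [423.0, 221.0]]
[[252.5, 201.9], [253.7, 202.1], [255.0, 202.8], [256.3, 203.9]]
tip z81,95 [[317.12422649 289.87098172]
 [317.09342642 301.12603184]] [[252.62571394 205.59199532]
 [252.25905991 200.01023081]]
```

Request:
{"name": "drive_tool", "arguments": {
  "motion": [-0.5,-0.5,0,0,0.6,-0.5,-0.5,0,0,0.6,-0.5,-0.5,-11,0,0.6,-0.5,-0.5,-11,0,0.6]
}}

```text
time: 11.45
position: [455.1, 166.5, 89.8]
orientation: [-3.14, 0.001, 1.661]
contact_force: [0.7, 0.2, 0.4]
grip_width: 33.9
grip_force: 0.0
```

```bash
python3 s.py
python3 - <<'E'
from h import *
print(arm.finger_overhang)
W=wcam(); w=snap('wrist'); B=P([492.3,211.3,.091],[[-40,-41,90]]); print('exp',wproj(W,B))
h=cv2.cvtColor(w,cv2.COLOR_RGB2HSV); m=((h[...,0]<6)|(h[...,0]>174))&(h[...,1]>150)&(h[...,2]>90)
m[:, :250]=0;m[:,400:]=0
ys,xs=np.nonzero(m); print(len(ys),xs.mean(),ys.mean(),xs.min(),xs.max(),ys.min(),ys.max())
cv2.imwrite('pics/w5.png',w[:,:,::-1])
E
```

```text
time 11.45
position [455.099 166.493  89.835]
orientation [-3.140e+00  1.000e-03  1.661e+00]
contact_force [0.708 0.18  0.356]
torque [-0.019 -0.024  0.024]
grip_width 33.95
grip_force 0.0
joint_positions [-0.441  0.356 -0.012  2.069  0.006  0.718 -0.367]
22.0
exp [[320.19463645 306.58921067]]
404 319.0792079207921 308.2549504950495 308 330 297 319
```

Request:
{"name": "drive_tool", "arguments": {
  "motion": [0.7,0.3,1,0,0.75,0.7,0.3,1,0,0.8,0.7,0.3,1,0,0.85]
}}

```text
time: 11.88
position: [456.6, 167.1, 92.1]
orientation: [3.141, -0.0, 1.661]
contact_force: [-1.2, 1.2, 0.9]
grip_width: 12.7
grip_force: 0.0
```

```bash
cat > b.py <<'E'
from h import *
W=wcam(); w=snap('wrist'); B=P([492.3,211.3,.091],[[-40,-41,90]]); print('exp',wproj(W,B))
h=cv2.cvtColor(w,cv2.COLOR_RGB2HSV); m=((h[...,0]<6)|(h[...,0]>174))&(h[...,1]>150)&(h[...,2]>90)
m[:, :250]=0;m[:,400:]=0
ys,xs=np.nonzero(m); print(len(ys),xs.mean(),ys.mean(),xs.min(),xs.max(),ys.min(),ys.max())
E
python3 b.py; python3 s.py
```

```text
exp [[316.73818739 305.55331598]]
388 315.39690721649487 307.14948453608247 304 326 297 317
time 11.925
position [456.6   167.107  92.012]
orientation [ 3.141 -0.     1.661]
contact_force [ 0.384  0.729 -0.271]
torque [ 0.036 -0.007 -0.033]
grip_width 12.689
grip_force 0.0
joint_positions [-0.44   0.354 -0.012  2.066  0.006  0.722 -0.367]
```

Request:
{"name": "drive_tool", "arguments": {
  "motion": [-0.3,0,0,0,0.88,-0.3,0,0,0,0.88]
}}

```text
time: 12.18
position: [456.2, 167.1, 91.9]
orientation: [3.142, -0.0, 1.661]
contact_force: [-0.2, -0.5, 0.1]
grip_width: 10.4
grip_force: 0.0
```

```bash
python3 b.py; python3 s.py
```

```text
exp [[317.73812717 305.6899375 ]]
382 316.81151832460733 307.26178010471205 307 328 297 318
time 12.225
position [456.154 167.068  91.883]
orientation [-3.142  0.     1.661]
contact_force [-0.047  0.243  0.088]
torque [ 0.034 -0.004  0.043]
grip_width 9.934
grip_force 0.0
joint_positions [-0.441  0.354 -0.012  2.067  0.006  0.721 -0.367]
```

Run:
```python
from h import *
S=[492.3,211.3,.091]; p=arm.observe()['position']; print(p)
pts=np.array([p,p-[0,0,22]])
def mk(im,q,x0,y0,w,h):
    a=cv2.resize(im[y0:y0+h,x0:x0+w,::-1],(400,300),interpolation=cv2.INTER_CUBIC)
    for u,c in zip(q,((255,0,255),(0,255,0))): cv2.circle(a,tuple(((u-[x0,y0])*[400/w,300/h]).astype(int)),3,c,-1)
    return a
W=wcam(); w=snap('wrist')
A=mk(w,wproj(W,pts),240,250,160,120)
B=mk(snap('side'),proj('side',pts),390,180,80,60)
C=mk(snap('scene'),proj('scene',pts),210,150,80,60)
D=mk(cv2.imread('pics/w4.png')[:,:,::-1],[],240,250,160,120)
cv2.imwrite('pics/e.png',np.vstack([np.hstack([A,B]),np.hstack([C,D])]))
```

```text
[456.15381659 167.06769208  91.88320229]
```

View pics/e.png

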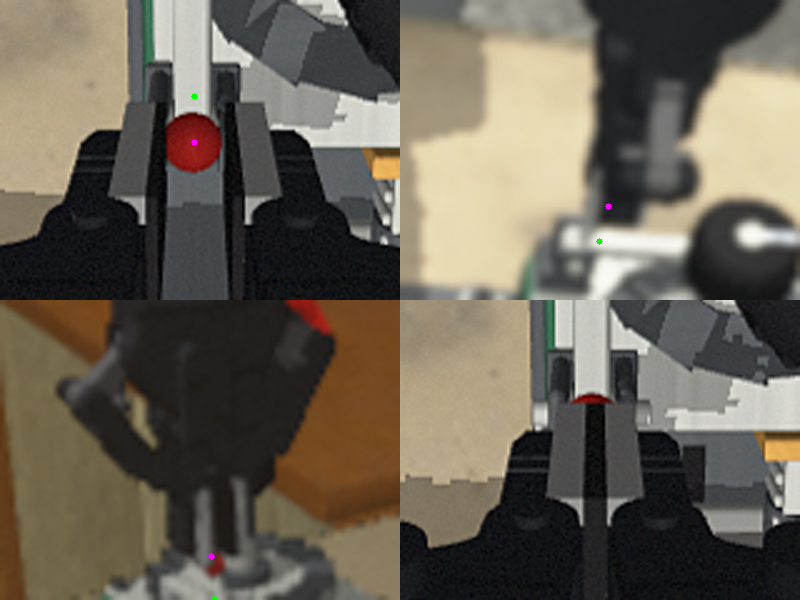

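The picture suggests the fingertips sit roughly at TCP level, level with or just above the ball's top. I'll reopen, go lower, and watch the force.

Request:
{"name": "drive_tool", "arguments": {
  "motion": [0,0,0,0,0.65,0,0,0,0,0.65,0,0,-4,0,0.65,0,0,-7,0,0.65]
}}

```text
time: 12.88
position: [456.1, 167.1, 84.6]
orientation: [-3.141, 0.0, 1.661]
contact_force: [-0.4, 0.3, 0.1]
grip_width: 30.2
grip_force: 0.0
```

Request:
{"name": "drive_tool", "arguments": {
  "motion": [0,0,0,0,0.88,0,0,0,0,0.92,0,0,0,0,0.95,0,0,0,0,0.95]
}}

```text
time: 13.38
position: [455.8, 167.0, 84.7]
orientation: [-3.141, 0.0, 1.661]
contact_force: [-1.6, 0.0, -3.0]
grip_width: 8.3
grip_force: 24.3
```

```bash
python3 b.py; python3 s.py
```

```text
exp [[318.67905496 312.46550569]]
370 317.4837837837838 314.1216216216216 309 326 303 325
time 13.425
position [455.776 166.974  84.689]
orientation [-3.141  0.     1.661]
contact_force [-2.091 -0.849 -2.653]
torque [-0.025  0.409 -0.019]
grip_width 8.279
grip_force 24.297
joint_positions [-0.441  0.365 -0.012  2.072  0.007  0.705 -0.367]
```

Request:
{"name": "drive_tool", "arguments": {
  "motion": [0.4,-4.5,1,0,0.95,0.8,-8.9,1.6,0,0.95,1.6,-17.7,0,0,0.95,2.2,-24.6,-3,0,0.95,2.6,-28,-4,0,0.95]
}}

```text
time: 14.05
position: [458.5, 138.5, 80.9]
orientation: [-3.141, -0.0, 1.66]
contact_force: [-3.8, 1.4, -0.8]
grip_width: 8.1
grip_force: 24.5
```

```bash
python3 s.py
python3 - <<'E'
from h import *
S=[492.3,211.3,.091]
W=wcam(); th=np.array([0,.4,.8,1.0,1.25,1.6,2.1]); B=P(S,np.c_[-40+0*th,-50+26*np.sin(.349-th),66+26*np.cos(.349-th)])
for c in('wrist','scene','side'):
    im=snap(c); h=cv2.cvtColor(im,cv2.COLOR_RGB2HSV); m=((h[...,0]<6)|(h[...,0]>174))&(h[...,1]>140)&(h[...,2]>80)
    E=(wproj(W,B) if c=='wrist' else proj(c,B)); lo=E.min(0)-12; hi=E.max(0)+12
    ys,xs=np.nonzero(m); k=(xs>lo[0])&(xs<hi[0])&(ys>lo[1])&(ys<hi[1]); print(c,k.sum(),xs[k].mean() if k.any() else 0,ys[k].mean() if k.any() else 0,E.round().tolist())
E
```

```text
time 14.05
position [458.457 138.543  80.91 ]
orientation [-3.141 -0.     1.66 ]
contact_force [-3.761  1.421 -0.837]
torque [0.618 0.919 0.043]
grip_width 8.116
grip_force 24.51
joint_positions [-0.39   0.362 -0.006  2.09   0.003  0.69  -0.308]
wrist 457 317.26695842450766 297.75054704595186 [[318.0, 253.0], [318.0, 278.0], [318.0, 298.0], [318.0, 305.0], [318.0, 310.0], [318.0, 311.0], [318.0, 302.0]]
scene 0 0 0 [[253.0, 202.0], [255.0, 203.0], [258.0, 205.0], [259.0, 207.0], [260.0, 210.0], [261.0, 214.0], [262.0, 219.0]]
side 0 0 0 [[431.0, 222.0], [426.0, 221.0], [420.0, 221.0], [418.0, 222.0], [415.0, 223.0], [412.0, 226.0], [410.0, 230.0]]
```

Request:
{"name": "drive_tool", "arguments": {
  "motion": [0.4,-4,0,0,0.95,0.8,-8,0,0,0.95]
}}

```text
time: 14.45
position: [460.3, 131.0, 81.0]
orientation: [3.14, 0.0, 1.661]
contact_force: [-0.2, 0.1, -0.3]
grip_width: 4.8
grip_force: 0.0
```

```bash
cat > q.py <<'E'
from h import *
S=[492.3,211.3,.091]
W=wcam(); th=np.arange(0,2.15,.1); B=P(S,np.c_[-40+0*th,-50+26*np.sin(.349-th),66+26*np.cos(.349-th)])
im=snap('wrist','q%d.png'%(arm.observe()['time']*100)); h=cv2.cvtColor(im,cv2.COLOR_RGB2HSV); m=((h[...,0]<6)|(h[...,0]>174))&(h[...,1]>140)&(h[...,2]>80)
m[:,:270]=0;m[:,365:]=0;m[:180]=0;m[400:]=0
ys,xs=np.nonzero(m); print(len(xs),xs.mean(),ys.mean(),xs.min(),xs.max(),ys.min(),ys.max())
print([(round(t,1),*u.round().astype(int)) for t,u in zip(th,wproj(W,B))])
o=arm.observe(); print(o['time'],o['position'].round(1),o['contact_force'].round(1),o['torque'].round(2),o['grip_width'].round(1),o['grip_force'])
E
python3 q.py
```

```text
507 314.14003944773174 274.28402366863907 302 327 263 287
[(np.float64(0.0), np.int64(316), np.int64(235)), (np.float64(0.1), np.int64(316), np.int64(241)), (np.float64(0.2), np.int64(316), np.int64(248)), (np.float64(0.3), np.int64(316), np.int64(254)), (np.float64(0.4), np.int64(316), np.int64(260)), (np.float64(0.5), np.int64(316), np.int64(266)), (np.float64(0.6), np.int64(316), np.int64(272)), (np.float64(0.7), np.int64(316), np.int64(277)), (np.float64(0.8), np.int64(316), np.int64(281)), (np.float64(0.9), np.int64(316), np.int64(285)), (np.float64(1.0), np.int64(316), np.int64(288)), (np.float64(1.1), np.int64(316), np.int64(291)), (np.float64(1.2), np.int64(316), np.int64(293)), (np.float64(1.3), np.int64(316), np.int64(295)), (np.float64(1.4), np.int64(316), np.int64(296)), (np.float64(1.5), np.int64(316), np.int64(296)), (np.float64(1.6), np.int64(316), np.int64(296)), (np.float64(1.7), np.int64(316), np.int64(295)), (np.float64(1.8), np.int64(316), np.int64(294)), (np.float64(1.9), np.int64(316), np.int64(292)), (np.float64(2.0), np.int64(316), np.int64(290)), (np.float64(2.1), np.int64(316), np.int64(288))]Traceback (most recent call last):
  File "q.py", line 8, in <module>
    o=arm.observe(); print(o['time'],o['position'].round(1),o['contact_force'].round(1),o['torque'].round(2),o['grip_width'].round(1),o['grip_force'])
                                                                                                             ^^^^^^^^^^^^^^^^^^^^^
AttributeError: 'float' object has no attribute 'round'
```

```bash
sed -i "s/o\['grip_width'\].round(1)/o['grip_width']/" q.py; python3 q.py | cut -c1-110
```

```text
528 312.844696969697 266.2083333333333 300 326 254 279
[(np.float64(0.0), np.int64(314), np.int64(233)), (np.float64(0.1), np.int64(314), np.int64(239)), (np.float64
14.55 [461.  130.6  81.4] [-0.6 -0.1  0.9] [ 0.    0.04 -0.01] 4.075051802513481 0.0
```

Request:
{"name": "drive_tool", "arguments": {
  "motion": [0,0,25,0,0.65,-2,17,25,0,0.65,-4,34,25,0,0.65,-4,34,10,0,0.65,-4,34,2,0,0.65],
  "force": 35
}}

```text
time: 15.18
position: [454.6, 164.7, 81.0]
orientation: [-3.139, 0.001, 1.662]
contact_force: [-0.1, -0.7, -0.3]
grip_width: 30.2
grip_force: 0.0
```

```bash
python3 q.py
```

```text
478 320.4937238493724 314.37866108786613 308 332 302 326
[(np.float64(0.0), np.int64(322), np.int64(312)), (np.float64(0.1), np.int64(322), np.int64(319)), (np.float64(0.2), np.int64(322), np.int64(324)), (np.float64(0.3), np.int64(322), np.int64(330)), (np.float64(0.4), np.int64(322), np.int64(336)), (np.float64(0.5), np.int64(322), np.int64(341)), (np.float64(0.6), np.int64(322), np.int64(345)), (np.float64(0.7), np.int64(322), np.int64(349)), (np.float64(0.8), np.int64(322), np.int64(353)), (np.float64(0.9), np.int64(322), np.int64(356)), (np.float64(1.0), np.int64(322), np.int64(358)), (np.float64(1.1), np.int64(322), np.int64(360)), (np.float64(1.2), np.int64(322), np.int64(361)), (np.float64(1.3), np.int64(321), np.int64(361)), (np.float64(1.4), np.int64(321), np.int64(361)), (np.float64(1.5), np.int64(321), np.int64(361)), (np.float64(1.6), np.int64(321), np.int64(359)), (np.float64(1.7), np.int64(321), np.int64(358)), (np.float64(1.8), np.int64(321), np.int64(356)), (np.float64(1.9), np.int64(321), np.int64(353)), (np.float64(2.0), np.int64(321), np.int64(350)), (np.float64(2.1), np.int64(321), np.int64(347))]
15.225 [454.3 164.2  80.4] [-1.  -0.6 -1.7] [-0.07  0.04  0.03] 30.118088304561667 0.0
```

Request:
{"name": "drive_tool", "arguments": {
  "motion": [1.5,0.5,0.5,0,0.88,1.5,0.5,0.5,0,1,1.5,0.5,0.5,0,1]
}}

```text
time: 15.6
position: [456.0, 164.7, 82.9]
orientation: [-3.139, 0.001, 1.66]
contact_force: [-3.1, -0.7, -4.7]
grip_width: 7.7
grip_force: 34.0
```

```bash
python3 q.py|cut -c1-120
```

```text
389 317.4601542416452 312.706940874036 309 326 300 324
[(np.float64(0.0), np.int64(318), np.int64(310)), (np.float64(0.1), np.int64(318), np.int64(316)), (np.float64(0.2), np.
15.65 [456.1 164.8  82.9] [-3.9 -2.3 -6. ] [-0.4  0.8  0. ] 7.152395763667962 33.985145688056946
```

Request:
{"name": "drive_tool", "arguments": {
  "motion": [0.4,-4.5,1,0,1,0.8,-8.9,1.6,0,1,1.2,-13.3,1.2,0,1,1.6,-17.7,0,0,1,1.9,-21,-2,0,1]
}}

```text
time: 16.27
position: [458.0, 144.6, 82.3]
orientation: [-3.14, -0.0, 1.661]
contact_force: [-13.2, -1.3, 19.1]
grip_width: 6.7
grip_force: 39.3
```

```bash
python3 q.py | sed 's/np.float64//g;s/np.int64//g'
```

```text
475 316.8231578947368 293.52210526315787 304 329 282 306
[((0.0), (318), (266)), ((0.1), (318), (272)), ((0.2), (318), (279)), ((0.3), (318), (285)), ((0.4), (318), (290)), ((0.5), (318), (296)), ((0.6), (318), (301)), ((0.7), (318), (306)), ((0.8), (318), (310)), ((0.9), (318), (313)), ((1.0), (318), (316)), ((1.1), (318), (318)), ((1.2), (318), (320)), ((1.3), (318), (321)), ((1.4), (318), (322)), ((1.5), (318), (322)), ((1.6), (318), (321)), ((1.7), (318), (320)), ((1.8), (318), (318)), ((1.9), (318), (316)), ((2.0), (318), (314)), ((2.1), (318), (311))]
16.325 [458.  144.   82.2] [-10.   -0.2   8.7] [ 0.09  2.2  -0.01] 6.360671789489062 39.05113399028778
```

Request:
{"name": "drive_tool", "arguments": {
  "motion": [0,0,2,0,0.65,0,0,10,0,0.65,-1.2,12,10,0,0.65,-1.8,20,6,0,0.65,-1.8,20,6,0,0.65],
  "force": 30
}}

```text
time: 16.95
position: [456.8, 165.7, 86.9]
orientation: [-3.141, -0.0, 1.663]
contact_force: [-0.2, 0.7, 0.1]
grip_width: 30.2
grip_force: 0.0
```

Request:
{"name": "drive_tool", "arguments": {
  "motion": [0,0,0,0,0.88,0,0,0,0,1,0,0,0,0,1]
}}

```text
time: 17.32
position: [456.1, 164.4, 87.2]
orientation: [-3.14, 0.0, 1.661]
contact_force: [-5.1, 0.7, 3.4]
grip_width: 7.6
grip_force: 29.3
```

```bash
python3 q.py | cut -c1-150
```

```text
363 317.3195592286501 306.8264462809917 309 326 295 318
[(np.float64(0.0), np.int64(318), np.int64(305)), (np.float64(0.1), np.int64(318), np.int64(311)), (np.float64(0.2), np.int64(318), np.int64(317)), (n
17.375 [456.1 164.4  87.2] [-4.4  0.4  3.7] [0.13 1.28 0.02] 7.672299814756016 29.3217471241951
```

Ball pinched at TCP z 87. I'll sweep it over, holding the height.

Request:
{"name": "drive_tool", "arguments": {
  "motion": [0.4,-4.5,1,0,1,0.8,-8.9,1.6,0,1,1.2,-13.3,1.2,0,1,1.6,-17.7,0.5,0,1,1.9,-21,-0.5,0,1]
}}

```text
time: 18.0
position: [458.1, 143.4, 86.8]
orientation: [-3.14, -0.0, 1.661]
contact_force: [-5.9, 1.6, 4.0]
grip_width: 7.5
grip_force: 32.1
```

```bash
python3 q.py | sed 's/np.float64//g;s/np.int64//g'
```

```text
407 317.3243243243243 293.3439803439803 305 328 282 306
[((0.0), (318), (260)), ((0.1), (318), (266)), ((0.2), (318), (272)), ((0.3), (318), (278)), ((0.4), (318), (284)), ((0.5), (318), (289)), ((0.6), (318), (294)), ((0.7), (318), (299)), ((0.8), (318), (303)), ((0.9), (318), (306)), ((1.0), (318), (309)), ((1.1), (318), (312)), ((1.2), (318), (313)), ((1.3), (318), (315)), ((1.4), (318), (315)), ((1.5), (318), (315)), ((1.6), (318), (315)), ((1.7), (318), (314)), ((1.8), (318), (312)), ((1.9), (318), (311)), ((2.0), (318), (308)), ((2.1), (318), (306))]
18.05 [458.  143.   86.6] [-4.8  1.8  2.9] [0.48 1.16 0.04] 7.325457735325189 32.20885008573532
```

Request:
{"name": "drive_tool", "arguments": {
  "motion": [0,0,5,0,0.65,0,0,40,0,0.8,-5,22,50,0,1,-9.5,43,50,0,1,-9.5,43,50,0,1]
}}

```text
time: 18.68
position: [450.1, 188.1, 137.6]
orientation: [3.14, -0.001, 1.663]
contact_force: [-0.1, 0.4, -1.1]
grip_width: 0.2
grip_force: 0.0
```

Request:
{"name": "drive_tool", "arguments": {
  "motion": [0,0,-25,0,1,0,0,-40,0,1,0,0,-42,0,1,0,0,-42,0,1]
}}

```text
time: 19.18
position: [449.9, 186.3, 95.1]
orientation: [3.141, 0.0, 1.66]
contact_force: [-0.2, -0.3, 0.3]
grip_width: 0.0
grip_force: 0.0
```

```bash
python3 q.py | sed 's/np.float64//g;s/np.int64//g'|cut -c1-200
```

```text
q.py:6: RuntimeWarning: Mean of empty slice.
  ys,xs=np.nonzero(m); print(len(xs),xs.mean(),ys.mean(),xs.min(),xs.max(),ys.min(),ys.max())
  ret = ret.dtype.type(ret / rcount)
Traceback (most recent call last):
  File "q.py", line 6, in <module>
    ys,xs=np.nonzero(m); print(len(xs),xs.mean(),ys.mean(),xs.min(),xs.max(),ys.min(),ys.max())
                                                           ~~~~~~^^
ValueError: zero-size array to reduction operation minimum which has no identity
```

Request:
{"name": "drive_tool", "arguments": {
  "motion": [0.6,-7,-3,0,1,1.2,-13,-3,0,1,1.8,-20,-1,0,1]
}}

```text
time: 19.6
position: [451.8, 166.5, 94.5]
orientation: [3.141, -0.001, 1.661]
contact_force: [0.6, 0.2, -0.4]
grip_width: 0.1
grip_force: 0.1
```

```bash
cat > r.py <<'E'
from h import *
S=[492.3,211.3,.091]
th=np.arange(0,2.15,.3); B=P(S,np.c_[-40+0*th,-50+26*np.sin(.349-th),66+26*np.cos(.349-th)])
for c in('scene','side'):
    im=snap(c); h=cv2.cvtColor(im,cv2.COLOR_RGB2HSV); m=((h[...,0]<8)|(h[...,0]>172))&(h[...,1]>130)&(h[...,2]>70)
    E=proj(c,B); lo=E.min(0)-5; hi=E.max(0)+5
    ys,xs=np.nonzero(m); k=(xs>lo[0])&(xs<hi[0])&(ys>lo[1])&(ys<hi[1]); print(c,k.sum(),(xs[k].mean().round(1),ys[k].mean().round(1)) if k.any() else 0,E.round().astype(int).tolist())
o=arm.observe(); print(o['time'],o['position'].round(1),o['contact_force'].round(1),o['torque'].round(2))
E
python3 r.py
```

```text
scene 17 (np.float64(254.4), np.float64(203.1)) [[253, 202], [254, 202], [256, 204], [258, 206], [260, 209], [261, 212], [262, 216], [262, 219]]
side 15 (np.float64(425.1), np.float64(220.1)) [[431, 222], [427, 221], [423, 221], [419, 222], [415, 223], [412, 225], [411, 227], [410, 230]]
19.7 [451.8 165.5  94.3] [0.2 0.7 0.6] [-0.04 -0.11  0.01]
```

Request:
{"name": "drive_tool", "arguments": {
  "motion": [0.6,-6,0,0,1,1.2,-12,0,0,1,1.6,-17,0,0,1]
}}

```text
time: 20.08
position: [452.8, 148.9, 93.7]
orientation: [-3.141, 0.0, 1.661]
contact_force: [0.6, 0.7, 0.6]
grip_width: 0.1
grip_force: 0.0
```

```bash
python3 r.py
```

```text
scene 10 (np.float64(256.9), np.float64(205.4)) [[253, 202], [254, 202], [256, 204], [258, 206], [260, 209], [261, 212], [262, 216], [262, 219]]
side 16 (np.float64(422.0), np.float64(220.4)) [[431, 222], [427, 221], [423, 221], [419, 222], [415, 223], [412, 225], [411, 227], [410, 230]]
20.175 [452.9 148.7  93.8] [-0.   0.3 -0.4] [-0.02  0.06 -0.  ]
```

Request:
{"name": "drive_tool", "arguments": {
  "motion": [0.6,-6,0,0,1,1.1,-12,0,0,1,1.6,-18,0,0,1]
}}

```text
time: 20.55
position: [454.6, 131.1, 93.9]
orientation: [-3.142, 0.0, 1.661]
contact_force: [0.1, -0.1, 1.0]
grip_width: 0.1
grip_force: 0.0
```

```bash
python3 r.py
```

```text
scene 3 (np.float64(252.7), np.float64(203.3)) [[253, 202], [254, 202], [256, 204], [258, 206], [260, 209], [261, 212], [262, 216], [262, 219]]
side 15 (np.float64(429.4), np.float64(220.4)) [[431, 222], [427, 221], [423, 221], [419, 222], [415, 223], [412, 225], [411, 227], [410, 230]]
20.65 [454.6 130.7  93.9] [-0.3  0.8  0.3] [ 0.04 -0.04 -0.02]
```

Request:
{"name": "drive_tool", "arguments": {
  "motion": [0,0,30,0,1,-3,28,40,0,1,-6,55,40,0,1,-6,55,10,0,1,-6,55,-6,0,1]
}}

```text
time: 21.28
position: [448.0, 187.0, 86.9]
orientation: [-3.141, 0.0, 1.662]
contact_force: [0.9, 0.5, -0.1]
grip_width: -0.3
grip_force: 0.0
```

Request:
{"name": "drive_tool", "arguments": {
  "motion": [0,0,0,0,1,0.6,-8,0,0,1,1.2,-17,0,0,1,2,-26,0,0,1,2.8,-35,0,0,1]
}}

```text
time: 21.9
position: [451.5, 150.6, 88.2]
orientation: [3.141, 0.0, 1.66]
contact_force: [-0.6, -0.7, -0.2]
grip_width: -0.2
grip_force: 0.0
```

```bash
python3 r.py
```

```text
scene 18 (np.float64(258.7), np.float64(208.0)) [[253, 202], [254, 202], [256, 204], [258, 206], [260, 209], [261, 212], [262, 216], [262, 219]]
side 16 (np.float64(416.2), np.float64(221.9)) [[431, 222], [427, 221], [423, 221], [419, 222], [415, 223], [412, 225], [411, 227], [410, 230]]
22.0 [451.5 150.   88. ] [ 0.2  0.  -0.4] [-0.02  0.03 -0.02]
```

θ is now about 1.1. I'll push a little further.

Request:
{"name": "drive_tool", "arguments": {
  "motion": [0.5,-5,0,0,1,1,-10,0,0,1,1,-10,0,0,1]
}}

```text
time: 22.38
position: [452.4, 141.2, 87.8]
orientation: [-3.141, 0.0, 1.66]
contact_force: [0.6, 0.1, 0.1]
grip_width: -0.1
grip_force: 0.1
```

```bash
python3 r.py
```

```text
scene 17 (np.float64(260.4), np.float64(214.1)) [[253, 202], [254, 202], [256, 204], [258, 206], [260, 209], [261, 212], [262, 216], [262, 219]]
side 15 (np.float64(411.7), np.float64(224.7)) [[431, 222], [427, 221], [423, 221], [419, 222], [415, 223], [412, 225], [411, 227], [410, 230]]
22.475 [452.4 141.7  87.9] [-1.1 -0.6  0.5] [ 0.02  0.01 -0.02]
```

Request:
{"name": "drive_tool", "arguments": {
  "motion": [0,0,40,0,1,0,0,85,0,1,13,23,90,-0.15,0.6,26,46,90,-0.3,0.2,39.5,69.5,90,-0.45,0]
}}

```text
time: 23.1
position: [492.2, 212.1, 178.2]
orientation: [3.141, -0.0, 1.206]
contact_force: [0.7, -0.1, 0.3]
grip_width: 54.2
grip_force: 0.0
```

Request:
{"name": "drive_tool", "arguments": {
  "motion": [0,0,0,0,0,0,0,0,0,0,0,0,0,0,0,0,0,0,0,0,0,0,0,0,0]
}}

```text
time: 23.72
position: [491.9, 210.7, 178.0]
orientation: [3.141, -0.0, 1.211]
contact_force: [-0.8, -0.9, -0.3]
grip_width: 85.5
grip_force: 0.0
```

Request:
{"name": "drive_tool", "arguments": {
  "motion": [0,0,0,0,0,0,0,0,0,0,0,0,0,0,0,0,0,0,0,0,0,0,0,0,0]
}}

```text
time: 24.35
position: [491.9, 211.1, 177.9]
orientation: [-3.142, 0.0, 1.211]
contact_force: [0.2, -0.6, 0.6]
grip_width: 85.2
grip_force: 0.0
```

```bash
python3 r.py
cat > n.py <<'E'
from h import *
im=snap('side'); h=cv2.cvtColor(im,cv2.COLOR_RGB2HSV)
c=h[252:275,380:412]; m=(c[...,0]<22)&(c[...,1]>150)&(c[...,2]>120)
print('orange cols',m.sum(0))
print(proj('side',P([492.3,211.3,.091],[[18,-85-t,34] for t in (0,5,10,15,20)])).round(1).tolist(), arm.observe()['time'])
W=wcam(); w=snap('wrist'); cv2.imwrite('pics/n.png',w[:,:,::-1])
u=wproj(W,[[492.3,211.3,132]])[0]; g=cv2.cvtColor(w,cv2.COLOR_RGB2HSV)
yy,xx=np.mgrid[:480,:640]; d=np.hypot(xx-u[0],yy-u[1]); mk=(d<36)&(g[...,2]>150)
K,T=W; ys,xs=np.nonzero(mk); p=np.array([wonz(W,(a,b),132) for a,b in zip(xs,ys)]); v=p[:,:2]-[492.3,211.3]; far=v[np.hypot(*v.T)>6]
print('mark angle deg',len(far),np.degrees(np.arctan2(*far.mean(0)[::-1])))
E
python3 n.py
```

```text
scene 17 (np.float64(261.1), np.float64(219.4)) [[253, 202], [254, 202], [256, 204], [258, 206], [260, 209], [261, 212], [262, 216], [262, 219]]
side 15 (np.float64(410.4), np.float64(228.6)) [[431, 222], [427, 221], [423, 221], [419, 222], [415, 223], [412, 225], [411, 227], [410, 230]]
24.45 [491.9 211.1 177.9] [-1.2 -0.1  0.2] [-0.02 -0.01  0.03]
orange cols [ 0  0  0  0  0  0  0  0  0  0  0  0  0  0  0  0  9 11 11 11 10  9  0  0
  0  0  0  0  0  0  0  0]
[[403.6, 263.4], [400.9, 263.2], [398.2, 263.1], [395.5, 262.9], [392.8, 262.7]] 24.5
mark angle deg 267 -139.21321806758013
```

Request:
{"name": "drive_tool", "arguments": {
  "motion": [0.2,0.3,-40,0,0,0.2,0.3,-59,0,0,0.2,0.3,-59,0,0.3,0.2,0.3,-59,0,1,0.2,0.3,-59,0,1],
  "force": 50
}}

```text
time: 25.18
position: [492.0, 212.1, 120.4]
orientation: [-3.141, -0.001, 1.211]
contact_force: [-2.2, -1.8, 5.4]
grip_width: 37.8
grip_force: 49.5
```

Request:
{"name": "drive_tool", "arguments": {
  "motion": [0,0,0,0,1,0,0,0,0.15,1,0,0,0,0.3,1,0,0,0,0.45,1,0,0,0,0.6,1]
}}

```text
time: 25.8
position: [491.8, 212.1, 120.4]
orientation: [3.141, -0.001, 1.816]
contact_force: [-4.3, -0.2, 6.2]
grip_width: 37.4
grip_force: 49.4
```

```bash
python3 t.py; python3 n.py
```

```text
25.8 yaw 1.816 turned 0.855 F [-4.3 -0.2  6.2] T [ 0.102  0.947 -0.049] j7eff -1.724
orange cols [ 0  0  0  0  0  0  0  0  0  0  0  0  0  0  0  0  0  0  0  0 10 11 11 10
 10  8  0  0  0  0  0  0]
[[403.6, 263.4], [400.9, 263.2], [398.2, 263.1], [395.5, 262.9], [392.8, 262.7]] 25.85
mark angle deg 121 177.23193645842676
```

Request:
{"name": "drive_tool", "arguments": {
  "motion": [0,0,0,0.06,1,0,0,0,0.12,1]
}}

```text
time: 26.15
position: [491.8, 212.0, 120.4]
orientation: [3.141, -0.001, 1.933]
contact_force: [-4.7, 0.2, 6.1]
grip_width: 37.3
grip_force: 49.4
```

```bash
python3 t.py; python3 a.py
```

```text
26.15 yaw 1.9331 turned 0.738 F [-4.7  0.2  6.1] T [ 0.096  0.987 -0.035] j7eff -0.684
[0.053 0.039 0.012 0.079 0.025 0.049] [0.0429 0.0263 1.9325]
```

Request:
{"name": "drive_tool", "arguments": {
  "motion": [0,0,0,0.04,1,0,0,0,0.08,1]
}}

```text
time: 26.7
position: [491.8, 212.0, 120.4]
orientation: [3.141, -0.0, 2.012]
contact_force: [-4.5, 0.7, 7.1]
grip_width: 37.1
grip_force: 49.4
```

```bash
python3 t.py; python3 a.py
```

```text
26.7 yaw 2.0125 turned 0.659 F [-4.5  0.7  7.1] T [ 0.09  0.99 -0.05] j7eff -0.446
[-0.037  0.129  0.06   0.096  0.061  0.022] [0.0551 0.0204 2.012 ]
```

Request:
{"name": "drive_tool", "arguments": {
  "motion": [0,0,0,0.03,1,0,0,0,0.06,1]
}}

```text
time: 27.25
position: [491.1, 213.2, 120.3]
orientation: [3.141, -0.002, 2.072]
contact_force: [-6.6, 3.6, 7.1]
grip_width: 37.2
grip_force: 49.7
```

```bash
python3 t.py; python3 n.py
```

```text
27.25 yaw 2.0724 turned 0.599 F [-6.6  3.6  7.1] T [0.807 1.566 0.02 ] j7eff -0.419
orange cols [ 0  0  0  0  0  0  0  0  0  0  0  0  0  0  0  0  0  0  0  0  0  1 10 10
 10 10  8  0  0  0  0  0]
[[403.6, 263.4], [400.9, 263.2], [398.2, 263.1], [395.5, 262.9], [392.8, 262.7]] 27.3
mark angle deg 124 -174.50724288073857
```

```bash
python3 t.py
python3 - <<'E'
from h import *
im=cv2.imread('pics/side0.png'); h=cv2.cvtColor(im,cv2.COLOR_BGR2HSV)
def f(h):
    c=h[252:275,380:412]; m=(c[...,0]<22)&(c[...,1]>150)&(c[...,2]>120); return m.sum(0)
print(f(h)); s=cv2.cvtColor(snap('side'),cv2.COLOR_RGB2HSV); print(f(s))
a=h[262,392:412]; b=s[262,392:412]; print(im[262,394:412].tolist()); print(cv2.cvtColor(s,cv2.COLOR_HSV2BGR)[262,394:412].tolist())
# mark angle at start
o=arm.observe(); print(o['joint_positions'].round(2),o['effort'].round(2))
E
```

```text
27.35 yaw 2.0729 turned 0.598 F [-6.5  3.2  6.6] T [ 0.74   1.515 -0.014] j7eff 0.217
[ 0  0  0  0  0  0  0  0  0  0  0  0  0  0  0  0  0  0  0  0  0  0 10 10
 10 10  6  0  0  0  0  0]
[ 0  0  0  0  0  0  0  0  0  0  0  0  0  0  0  0  0  0  0  0  0  0 10 10
 10 10  8  0  0  0  0  0]
[[108, 176, 234], [108, 177, 235], [109, 175, 233], [110, 161, 214], [122, 144, 169], [129, 134, 139], [114, 124, 143], [89, 122, 189], [82, 147, 241], [91, 170, 252], [95, 178, 253], [95, 180, 253], [95, 171, 251], [101, 144, 225], [110, 120, 146], [116, 116, 114], [120, 119, 117], [121, 131, 140]]
[[120, 122, 120], [123, 121, 119], [132, 132, 127], [134, 132, 129], [135, 133, 130], [128, 129, 131], [110, 121, 144], [85, 120, 192], [81, 145, 241], [89, 170, 252], [94, 178, 253], [94, 178, 253], [94, 166, 250], [100, 140, 220], [108, 117, 141], [106, 106, 105], [101, 99, 97], [97, 105, 110]]
[-0.36  0.39 -0.17  1.92  0.08  0.84 -0.08] [ 3.070e+00 -5.039e+01  2.140e+00 -2.504e+01  1.620e+00 -1.270e+00
  5.000e-02]
```

Request:
{"name": "drive_tool", "arguments": {
  "motion": [0,0,0,0.03,1,0,0,0,0.06,1]
}}

```text
time: 27.65
position: [490.4, 214.1, 120.3]
orientation: [3.141, -0.004, 2.132]
contact_force: [-7.1, 4.3, 7.1]
grip_width: 37.5
grip_force: 49.9
```

```bash
python3 t.py
python3 - <<'E'
from h import *
print(snap('side')[262,398:410,::-1].tolist()); o=arm.observe(); print(o['position'],o['torque'],o['contact_force'])
E
```

```text
27.65 yaw 2.1321 turned 0.539 F [-7.1  4.3  7.1] T [ 0.677  1.759 -0.004] j7eff -0.475
[[135, 134, 131], [129, 130, 132], [109, 121, 145], [82, 120, 192], [80, 147, 241], [90, 170, 252], [94, 177, 253], [94, 178, 253], [94, 167, 250], [102, 142, 220], [109, 118, 142], [107, 107, 105]]
[490.35313741 214.14455431 120.28766347] [1.30092737 2.01695505 0.04294782] [-7.92413318  5.04732399  7.54018363]
```

The nose has stopped moving and matches its starting picture, so the ram is at its back stop. Releasing.

Request:
{"name": "drive_tool", "arguments": {
  "motion": [0,0,0,-0.02,0.3,0,0,0,-0.02,0,0,0,0,-0.02,0,0,0,40,-0.02,0,0,0,90,-0.02,0]
}}

```text
time: 28.32
position: [491.6, 210.8, 209.1]
orientation: [-3.139, -0.0, 2.111]
contact_force: [1.2, -1.0, -0.1]
grip_width: 85.4
grip_force: 0.0
```

Request:
{"name": "drive_tool", "arguments": {
  "motion": [0,0,30,0,0,0,0,30,0,0,0,0,30,0,0,0,0,30,0,0]
}}

```text
time: 28.82
position: [491.5, 211.0, 237.6]
orientation: [-3.139, -0.0, 2.111]
contact_force: [-0.2, 0.0, -0.4]
grip_width: 85.1
grip_force: 0.0
```

```bash
python3 r.py
python3 - <<'E'
from h import *
print(snap('side')[262,398:410,::-1].tolist())
S=[492.3,211.3,.091]; z=cv2.imread('pics/side0.png')[:,:,::-1].astype(int); s=snap('side').astype(int)
d=np.abs(s-z).sum(2)>60; 
for n,(x0,y0,x1,y1) in {'tray':(150,215,220,310),'bottle':(362,270,390,310),'press':(350,225,480,300)}.items(): print(n,d[y0:y1,x0:x1].sum())
E
```

```text
scene 17 (np.float64(261.1), np.float64(219.4)) [[253, 202], [254, 202], [256, 204], [258, 206], [260, 209], [261, 212], [262, 216], [262, 219]]
side 15 (np.float64(410.4), np.float64(228.6)) [[431, 222], [427, 221], [423, 221], [419, 222], [415, 223], [412, 225], [411, 227], [410, 230]]
28.925 [491.7 211.2 237.8] [-0.5 -0.5  0.5] [-0.    0.03 -0.02]
[[132, 131, 128], [128, 129, 130], [109, 119, 141], [83, 119, 186], [79, 144, 239], [89, 167, 252], [92, 174, 253], [93, 176, 253], [94, 167, 250], [100, 141, 222], [107, 116, 142], [105, 105, 103]]
tray 0
bottle 6
press 891
```

```bash
python3 -c "
from plant import arm
print(arm.close_job())"
```

```text
the job is handed in; nothing more can be done
None
```

The job is handed in. By wrist torque the bush bottomed on the shoulder at roughly 30 N (my estimates range from 26 to 39 N). The pawl is thrown off after several failed tries to flip it, the ram is back at its stop, and the knob is released. The oil bottle and tray have not moved.

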